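# Ring up the telescopic post and hold its stroke test

### The arm

A 6-joint arm with a two-finger parallel gripper is mounted at the origin on the work surface. World frame = base frame: x ahead of the robot, y to its left, z up, the work surface at z = 0. Lengths are in mm, angles in rad, forces in N, time in s.
With the tool pointing down it reaches from about 250 to 725 mm from the base axis. Payload 4 kg.
Tool frame: the origin (TCP) lies on the centre line of the jaws, within the pads' length; the fingertips stand 19 mm ahead of it and the grasp point (between the pads) is the TCP (finger_overhang is the z of the fingertips in the tool frame, in mm); z points along the fingers, y is the line along which they close (so a half turn about z gives the same grasp; the last joint's range is limited). The gripper opens to 85 mm and grips with 20 to 120 N. Pads are 22 mm wide; open, the fingers measure 114 mm over their backs; the gripper's body (76 mm by 85 mm) begins 54 mm behind the grasp point. The pads swing forward as they close: fully open they stand 13 mm farther back than shut.
Start: joints at [-1.347, 0.241, 0.005, 1.335, 0, 1.571], TCP at [110.966, -487.531, 250.306] pointing down, gripper open.
Joint ranges: [-2.72, 2.72], [-1.05, 1.87], [-1.09, 1.28], [-1.99, 2.15], [-1.42, 1.44], [-3.14, 3.14]. Speed limits (rad/s): [2.79, 2.79, 3.14, 3.14, 3.14, 3.14].

### API

Orientations are given as a unit quaternion [w, x, y, z].
In Python, from plant import * gives the robot as it stands.
- The arm moves only by the tool move_arm, never from a script. Its argument "plan" is a list of rows, each an object of numbers: "hand": the finger opening in m, from 0 to 0.0854; "dx", "dy", "dz": the shift along the tool's x, y, z in m; "wx", "wy", "wz": the turn, a rotation vector about the tool's x, y, z in degrees. In form: [{"hand": .., "dx": .., "dy": .., "dz": .., "wx": .., "wy": .., "wz": ..}, ...]. A call has 1 to 12 rows; each row is the pose to reach, as a shift and turn from the pose commanded when the call began, along the tool's axes at that moment; what a row does not reach only later rows make up. A row lasts 1/8 s, in which the tool goes at most 62.5 mm and 10.7 degrees, less where a joint would pass 70% of its speed; a pose out of reach is approached as far as the arm can. A call with a gripper value outside its range is refused whole. The fingers move at their own pace and stop on an object; the grip force is fixed at half the most. Time passes only in rows, so rows that repeat a pose let the fingers close. It gives the time, the measured TCP pose, the force, the opening and the grip force at its end, in the units of the state.
- state(): the state, without advancing time (a new reading comes with each control period).
- read_camera(name): name is "scene" or "top" or "wrist"; returns a dict with "pixels" (384x512x3 uint8, red, green, blue), "z_map" (384x512 float32, mm along the optical axis (not along the pixel's ray), 0 where there is no reading), "fx", "fy", "cx", "cy" (pixels), "dist_coeffs" ([k1, k2, p1, p2, k3] as OpenCV has them; the pictures are not rectified), "cam_to_world" (4x4, takes a point from camera to world coordinates); the wrist camera has in their place "hand_eye" (4x4, takes a point from camera to tool coordinates, whose origin is the TCP and whose axes are the flange's). Camera axes: x right, y down, z forward; pixel columns grow to the right and rows downward; lengths in mm; the calibration is good to about 2 mm. A picture is of the moment at which its call begins: read the wrist's pose just before it.
- sign_off(): hands the job in; it is judged then, once.
The state is a dict: "t": time; "joint_positions": joint angles; "qvel": joint speeds; "joint_efforts": joint torques, N m; "eef_pos": TCP position; "orientation": TCP orientation; "ft_force": force on the tool from outside, world axes, zero at the start; "torque": the same for the moment, N m; "grip_width": finger opening in mm; "finger_force": force on a finger pad.
Only numpy, scipy, OpenCV 4.12 (cv2) and the standard library are available. Lean on these libraries where they do the work, as an engineer would, in place of code of your own. Each camera call takes 0.05 s, during which the arm holds its last target. There are 200 camera calls.

### The job

Set up the stroke test: thread the blue collar and then the white bushing onto the fixture's steel post and let go of each fully home, so that the collar sits flat on the dark flange and the bushing flat on the collar. Then take the yellow knob and pull the sprung rod straight up out of the post until the mouth of the tube lies within the green length mark (plain steel above it is too short, red below it showing at the mouth is too far), and finish while still holding it there against its spring: do not let go. Leave the red reject ring, the bottle and the screwdriver where they are.

Things in the scene. Friction and masses are not known exactly. Their poses are not given: they have to be found in the camera images.
- fixture: White block on an aluminium base plate (130 x 130 x 12 mm), fixed; place and yaw vary. Origin: centre of the underside, z up. Block 78 x 78 mm, top at 82 mm; on it a dark round flange 72 mm across, top at 90 mm. From its centre stands the post, 66 mm tall: a steel tube, 18 mm across and 44 mm tall (last 5 mm tapering to 15 mm), then the rod's yellow knob on its mouth. Dark display on the -x face.
- seat (a point): Centre of the top of the dark flange (90 mm above the bench), on the post's axis; here the blue collar's underside belongs. The white bushing's underside belongs 18 mm above it.
- tube_mouth (a point): Centre of the mouth of the steel tube, 44 mm above the seat; the length mark is read against it.
- rod (a joint): How far the rod is drawn up, in m: 0 fully in (start), stop at 0.080. The tube's mouth lies within the green mark (12 mm wide) from 0.044 to 0.056, at its middle at 0.050; above the green the 12 mm rod is dark steel, below it red. A spring pulls it back in when let go: about 6 N at 0, 13 N at 0.050, weight included.
- knob (a point): Middle of the yellow knob on the rod's top, 11 mm below its top and 11 mm above its underside. The knob is upright, 16 mm in diameter, 22 mm tall, its top edge bevelled; it moves up with the rod. With the rod in, it is 55 mm above the seat, and 21 mm above the top of the two seated rings.
- collar: Blue plastic ring, outer diameter 56 mm, bore 22 mm, 18 mm tall, about 80 g, loose, lying flat on the black mat. Origin: centre of its underside, z along the bore.
- bushing: White plastic ring, outer diameter 44 mm, bore 22 mm, 16 mm tall, about 50 g, loose, lying flat on the black mat beside the collar (centres 95 to 140 mm apart; either may be the nearer). Origin: centre of its underside, z along the bore.
- mat: Thin black rubber mat, 220 x 150 x 3 mm, fixed; the rings lie on it along its own x axis (its long side). Origin: centre of its underside. Mat and fixture lie one each side of the robot's x axis, either way round.
- reject: Bystander: red plastic ring, outer diameter 44 mm, 12 mm tall, flat on the bench. Origin: centre of its underside. Leave it.
- oil: Bystander: small grey oil bottle, 44 mm in diameter, 85 mm tall, standing. Origin: centre of its underside. Leave it.
- driver: Bystander: screwdriver, 170 mm long, lying on the bench between mat and fixture, pointing away from the robot. Leave it.
Things that resemble listed ones, but are neither listed nor needed, are in the scene too. Of the things that look like the collar, the smallest one is meant.

How it is judged (in metres and radians):
On the way, in this order (a step that is already met when the one before it is completed fails the run):
1. the blue collar is on the post, flat on the flange, and let go (z of collar in the frame of seat between -0.003 and 0.003 m and horizontal distance between collar and seat below 0.004 m and angle between collar's own z axis and vertical below 0.1 rad and contact force between the fingers and collar below 0.3 N), for 0.2 s.
2. the white bushing is on the post, flat on the collar, and let go (z of collar in the frame of seat between -0.003 and 0.003 m and horizontal distance between each of collar, bushing and seat below 0.004 m and angle between each of collar, bushing's own z axis and vertical below 0.1 rad and z of bushing in the frame of seat between 0.015 and 0.021 m and contact force between the fingers and bushing below 0.3 N), for 0.2 s.
3. the rod is pulled out to its green mark and held by the gripper (value of joint rod between 0.044 and 0.056 m and contact force between the fingers and fixture above 4 N), for 0.3 s.
At the end, for the whole second after the job is handed in: Fingers still hold the rod (over 4 N), still, drawn out 44 to 56 mm (tube mouth in the green mark); collar within 3 mm of flat on the flange, bushing within 3 mm of flat on the collar, both within 4 mm of the post axis, tilt under 0.1 rad, untouched by the fingers (all of step 2 and all of step 3 and velocity of joint rod between -0.01 and 0.01 m/s and contact force between the fingers and collar below 0.3 N); the arm keeps its last pose, push and grip.
It fails at once if the red reject ring is disturbed (moved over 20 mm) (distance of reject from where it was at the start of the episode above 0.02 m).
It fails at once if the oil bottle is disturbed (moved over 20 mm) (distance of oil from where it was at the start of the episode above 0.02 m).
It fails at once if the screwdriver is disturbed (moved over 20 mm) (distance of driver from where it was at the start of the episode above 0.02 m).
It also fails if it takes over 72 s, if anything falls off the work surface, if the arm or the gripper's body presses on something with over 40 N, if the wrist force passes 120 N, or if a joint passes its speed limit or range.

## Working session

There is one attempt and no reset: what is moved stays moved. The work goes in short steps, Python scripts to look and compute and a tool call to move; the robot and the scene stay as the last step left them, time stands still between calls to the robot, and variables do not carry over. Pictures are saved under pics/ and viewed, at most 10 in all, crops included, and the job is handed in when it is done.

Besides the shell and the picture viewer there is one more tool, called after "Request:" as name(argument=value, ...), one argument or row to a line, values as JSON. move_arm: Moves the arm, as the interface text tells. Its arguments: {"type":"object","properties":{"plan":{"type":"array"}},"required":["plan"]}

```bash
mkdir -p pics; ls
cat > h.py <<'E'
from plant import *
import numpy as np, cv2
def K(c): return np.array([[c['fx'],0,c['cx']],[0,c['fy'],c['cy']],[0,0,1.]])
def ray(c,T,uv):
    p=cv2.undistortPoints(np.array(uv,float).reshape(-1,1,2),K(c),np.array(c['dist_coeffs'],float)).reshape(-1,2)
    d=np.c_[p,np.ones(len(p))]@T[:3,:3].T
    return T[:3,3],d
def plane(c,T,uv,z):
    o,d=ray(c,T,uv); return o+d*((z-o[2])/d[:,2:3])
def Rq(q):
    from scipy.spatial.transform import Rotation as R
    return R.from_quat([q[1],q[2],q[3],q[0]]).as_matrix()
def toolT(s):
    T=np.eye(4);T[:3,:3]=Rq(s['orientation']);T[:3,3]=s['eef_pos'];return T
def cloud(c,T):
    v,u=np.mgrid[0:384,0:512]
    p=cv2.undistortPoints(np.c_[u.ravel(),v.ravel()].astype(float).reshape(-1,1,2),K(c),np.array(c['dist_coeffs'],float)).reshape(-1,2)
    z=c['z_map'].ravel()
    P=np.c_[p*z[:,None],z]@T[:3,:3].T+T[:3,3]
    P[z==0]=np.nan
    return P.reshape(384,512,3)
def save(c,n): cv2.imwrite('pics/'+n,c['pixels'][:,:,::-1])
E
python3 - <<'E'
from h import *
s=state();print(s)
ims=[]
for n in('scene','top'):
    c=read_camera(n);np.save(n+'.npy',c,allow_pickle=True);ims.append(c['pixels'])
    print(n,np.round(c['cam_to_world'],3).tolist(),c['fx'],c['cx'])
    save(c,n+'.png')
w=read_camera('wrist');print(np.round(w['hand_eye'],3).tolist())
E
```

```text
pics
{'t': 0.0, 'joint_positions': array([-1.34699852e+00,  2.41439202e-01,  3.68029863e-03,  1.33521876e+00,
       -2.14494575e-05,  1.57081404e+00]), 'qvel': array([ 0.00148635,  0.00145371, -0.0012332 , -0.00197859,  0.00025045,
       -0.00046917]), 'joint_efforts': array([ 5.82262383e-04, -3.72316968e+01,  2.52408421e+01,  1.68037531e-02,
        1.30331364e-04, -4.09368027e-06]), 'eef_pos': array([ 110.82352426, -486.92726685,  249.38308116]), 'orientation': array([-1.08264885e-03,  9.93746244e-01,  1.11656673e-01, -1.32457346e-04]), 'ft_force': array([ 0.63270371, -1.20216292, -0.22848729]), 'torque': array([-0.01899185, -0.03387624, -0.03070314]), 'finger_force': 0.0, 'grip_width': 85.48175114645574}
scene [[-0.15, 0.835, -0.529, 1012.664], [0.989, 0.132, -0.071, 65.307], [0.01, -0.534, -0.846, 770.131], [0.0, 0.0, 0.0, 1.0]] 352.59080681965224 256.6249126039746
top [[0.106, -0.973, 0.204, 365.68], [-0.994, -0.105, 0.017, -6.353], [0.004, -0.205, -0.979, 1097.566], [0.0, 0.0, 0.0, 1.0]] 474.44463410513265 255.86044786450614
[[0.0, -0.953, -0.304, 75.608], [1.0, 0.0, -0.0, 0.296], [0.0, -0.304, 0.953, -123.791], [0.0, 0.0, 0.0, 1.0]]
```

View pics/top.png

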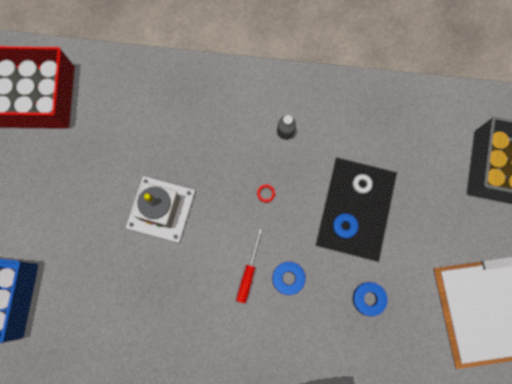

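View pics/scene.png

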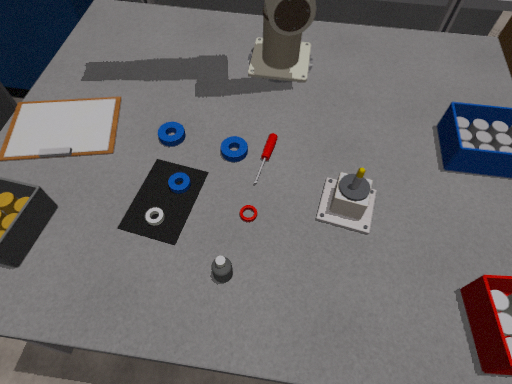

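The top view shows the fixture at (157,205) with its knob at (148,197), the collar at (346,226) and the bushing at (362,184) on the mat. The driver is at (248,265), the reject ring at (266,194), the bottle at (287,127), and the larger blue decoys at (289,278) and (370,298).

Run:
```python
from h import *
def blob(m,near=None):
    n,l,st,ce=cv2.connectedComponentsWithStats(m.astype(np.uint8))
    return [(ce[i],st[i,4],l==i) for i in range(1,n) if st[i,4]>15]
def outer(mask):
    cs,_=cv2.findContours(mask.astype(np.uint8),cv2.RETR_EXTERNAL,cv2.CHAIN_APPROX_NONE)
    return max(cs,key=len).reshape(-1,2)
win={'top':dict(col=(310,200,385,255),bus=(340,165,385,205),knob=(138,185,165,210),dark=(125,170,200,245),rej=(250,178,280,210),oil=(270,108,305,145),drv=(230,225,270,310)),
'scene':dict(col=(160,165,200,195),bus=(135,200,172,232),knob=(350,160,375,190),dark=(320,165,380,215),rej=(235,200,262,226),oil=(205,250,240,290),drv=(250,128,285,190))}
for n in('top','scene'):
    c=np.load(n+'.npy',allow_pickle=True).item();T=c['cam_to_world'];hsv=cv2.cvtColor(c['pixels'],cv2.COLOR_RGB2HSV);P=cloud(c,T)
    H,S,V=[hsv[...,i] for i in range(3)]
    M=dict(col=(H>95)&(H<125)&(S>150),bus=(V>150)&(S<60),knob=(H>20)&(H<35)&(S>150),rej=((H<8)|(H>172))&(S>150),drv=((H<8)|(H>172))&(S>150))
    for k,z in dict(col=21,bus=19,knob=150,rej=12,drv=15).items():
        a,b,a2,b2=win[n][k];m=np.zeros_like(S,bool);m[b:b2,a:a2]=M[k][b:b2,a:a2]
        bl=max(blob(m),key=lambda t:t[1])
        o=outer(bl[2]);pw=plane(c,T,o,z)
        (e,ax,an)=cv2.fitEllipse(pw[:,:2].astype(np.float32)) if len(o)>5 else (0,0,0)
        pc=P[bl[2]]
        print(n,k,bl[0].round(1),bl[1],'cent',plane(c,T,[bl[0]],z)[0].round(1),'ell',np.round(e,1),np.round(ax,1),'depth',np.nanmedian(pc,0).round(1), np.nanmax(pc[:,2]).round(1))
    # mat orientation, flange points by depth
    a,b,a2,b2=win[n]['dark'];Q=P[b:b2,a:a2].reshape(-1,3)
    q=Q[(Q[:,2]>84)&(Q[:,2]<96)];e,ax,an=cv2.fitEllipse(cv2.convexHull(q[:,:2].astype(np.float32)));print('flange',len(q),np.round(e,1),np.round(ax,1),q.mean(0).round(1))
    q=Q[(Q[:,2]>76)&(Q[:,2]<86)]
    q=Q[(Q[:,2]>6)&(Q[:,2]<18)];print('base rect',cv2.minAreaRect(q[:,:2].astype(np.float32)))
    m=(V<45);m=cv2.morphologyEx(m.astype(np.uint8),cv2.MORPH_CLOSE,np.ones((5,5)))
    for ce,ar,mm in blob(m):
        if ar>2000:
            print('mat?',ce,ar,cv2.minAreaRect(plane(c,T,outer(mm),3)[:,:2].astype(np.float32)))
```

```text
top col [345.2 225.4] 484 cent [ 541.2 -198.    21. ] ell [ 541.4 -197.9] [56.6 58.3] depth [ 541.8 -198.5   20.6] 28.6
top bus [362.4 183.2] 190 cent [ 644.9 -231.7   19. ] ell [ 645.  -231.6] [40.5 40.7] depth [ 644.9 -232.2   18.7] 25.6
top knob [147.5 196.7] 46 cent [536.  229.1 150. ] ell [536.  229.3] [11.6 17.2] depth [535.3 228.1 155.3] 159.6
top rej [265.6 193. ] 120 cent [599.1  -9.3  12. ] ell [599.   -9.3] [38.6 39.4] depth [599.   -9.1  12.1] 17.9
top drv [245.3 283.9] 359 cent [386.2  14.8  15. ] ell [385.5  14.9] [ 21.9 101.5] depth [385.8  14.4  24.3] 31.4
flange 802 [536.7 228.3] [90.7 95.1] [535.8 228.7  90.1]
base rect ((537.4664306640625, 228.62936401367188), (167.8428955078125, 158.849853515625), 3.066464424133301)
mat? [357.32476257 209.29603892] 4317 ((587.9185180664062, -224.371337890625), (142.13375854492188, 211.59048461914062), 81.69280242919922)
scene col [178.9 182.4] 378 cent [ 548.2 -197.2   21. ] ell [ 547.6 -197.4] [54.6 65.4] depth [ 546.4 -198.6   19.5] 24.0
scene bus [153.9 215. ] 145 cent [ 647.7 -232.1   19. ] ell [ 647.1 -232.2] [38.9 39.8] depth [ 647.3 -231.9   18.5] 21.9
scene knob [360.5 172.5] 60 cent [541.9 226.9 150. ] ell [541.8 227. ] [12.4 28.6] depth [542.2 227.1 150.8] 156.8
scene rej [247.9 212.9] 159 cent [603.3 -10.4  12. ] ell [603.1 -10.3] [40.4 44.8] depth [602.1 -10.7  10.7] 15.2
scene drv [269.1 146. ] 222 cent [388.3  13.3  15. ] ell [387.1  13.5] [ 24.1 107.9] depth [394.7  13.9  22.3] 28.7
flange 558 [537.  228.8] [69.6 76.9] [542.1 226.7  89.2]
base rect ((530.2521362304688, 228.3663330078125), (129.14163208007812, 118.38873291015625), 80.11774444580078)
mat? [162.84298863 202.62696264] 3694 ((590.35546875, -225.43096923828125), (148.62884521484375, 218.11521911621094), 81.7273941040039)
mat? [ 24.89716166 222.73426573] 2431 ((683.8646850585938, -537.7223510742188), (260.3460388183594, 126.0943374633789), 29.61635398864746)
```

Request:
move_arm(
  plan=[
    {"dx": 0.484,"dy": -0.187,"dz": 0.07,"wz": -77.2,"hand": 0.085},
    {"dx": 0.484,"dy": -0.187,"dz": 0.07,"wz": -77.2,"hand": 0.085},
    {"dx": 0.484,"dy": -0.187,"dz": 0.07,"wz": -77.2,"hand": 0.085},
    {"dx": 0.484,"dy": -0.187,"dz": 0.07,"wz": -77.2,"hand": 0.085},
    {"dx": 0.484,"dy": -0.187,"dz": 0.07,"wz": -77.2,"hand": 0.085},
    {"dx": 0.484,"dy": -0.187,"dz": 0.07,"wz": -77.2,"hand": 0.085},
    {"dx": 0.484,"dy": -0.187,"dz": 0.07,"wz": -77.2,"hand": 0.085},
    {"dx": 0.484,"dy": -0.187,"dz": 0.07,"wz": -77.2,"hand": 0.085},
    {"dx": 0.484,"dy": -0.187,"dz": 0.07,"wz": -77.2,"hand": 0.085},
    {"dx": 0.484,"dy": -0.187,"dz": 0.07,"wz": -77.2,"hand": 0.085},
    {"dx": 0.484,"dy": -0.187,"dz": 0.07,"wz": -77.2,"hand": 0.085},
    {"dx": 0.484,"dy": -0.187,"dz": 0.07,"wz": -77.2,"hand": 0.085},
  ],
)

```text
invalid input
```

```bash
cat > wr.py <<'E'
from h import *
import sys
def rings(name=None):
    s=state();c=read_camera('wrist');T=toolT(s)@c['hand_eye']
    if name: save(c,name)
    hsv=cv2.cvtColor(c['pixels'],cv2.COLOR_RGB2HSV);H,S,V=[hsv[...,i] for i in range(3)]
    print('t',round(s['t'],2),'eef',np.round(s['eef_pos'],1),'R',np.round(Rq(s['orientation']),3).tolist(),'w',round(s['grip_width'],1),'F',np.round(s['ft_force'],1),s['finger_force'])
    for k,m,z in(('blue',(H>95)&(H<125)&(S>150),21),('white',(V>150)&(S<60),19),('yel',(H>20)&(H<35)&(S>150),156)):
        n,l,st,ce=cv2.connectedComponentsWithStats(m.astype(np.uint8))
        for i in range(1,n):
            if st[i,4]<150: continue
            cs,h=cv2.findContours((l==i).astype(np.uint8),cv2.RETR_CCOMP,cv2.CHAIN_APPROX_NONE)
            for q in cs:
                if len(q)<30: continue
                p=plane(c,T,q.reshape(-1,2),z);e=cv2.fitEllipse(p[:,:2].astype(np.float32))
                print(k,ce[i].round(0),st[i,:4],len(q),'ell',np.round(e[0],1),np.round(e[1],1))
    return c,T,s
E
python3 - <<'E'
from wr import *
rings('w1.png')
E
```

```text
t 0.15 eef [ 110.9 -487.1  249.6] R [[0.975, 0.222, -0.0], [0.222, -0.975, 0.002], [-0.0, -0.002, -1.0]] w 85.4 F [ 0.2 -0.   0.2] 0.0
blue [506. 334.] [499 318  13  34] 142 ell [ -68.2 -950.7] [17.4 68.5]
blue [410. 371.] [390 353  41  31] 300 ell [-177.6 -825.1] [54.1 72.6]
white [387.  16.] [274   0 230  34] 516 ell [ 312.1 -594.6] [ 34.8 410.7]
white [238.  16.] [219   4  36  24] 134 ell [ 272.4 -429.6] [17.8 33.4]
white [253.  44.] [240  30  31  25] 143 ell [ 249.9 -452.5] [20.5 31.1]
white [414.  88.] [403  80  30  18] 119 ell [ 245.5 -652.3] [16.8 34.8]
white [ 73. 204.] [ 61 194  23  24] 109 ell [   3.8 -256. ] [26.5 30.8]
white [120. 204.] [104 196  31  15] 105 ell [  19.6 -320.3] [17.4 36.5]
white [146. 216.] [112 196  60  40] 340 ell [   8.  -352.5] [41.2 77.2]
white [174. 213.] [168 200  14  30] 86 ell [  21.2 -397.6] [19.6 38.2]
white [197. 257.] [165 203  67 111] 922 ell [ -45.4 -430.3] [ 80.9 151.8]
white [197. 257.] [165 203  67 111] 44 ell [ -80.9 -441.3] [13.3 27.2]
white [197. 257.] [165 203  67 111] 60 ell [ -37.4 -456.4] [13.9 30.3]
white [197. 257.] [165 203  67 111] 33 ell [ -30.6 -441.2] [ 9.1 21.3]
white [197. 257.] [165 203  67 111] 34 ell [ -37.7 -420.5] [11.5 20.1]
white [457. 239.] [415 206  97  62] 263 ell [  71.8 -787.6] [ 56.6 183.8]
white [457. 239.] [415 206  97  62] 33 ell [  65.  -862.7] [ 9.9 23.2]
white [254. 269.] [238 255  29  31] 172 ell [ -40.3 -520.6] [37.8 43.2]
white [231. 291.] [218 279  30  26] 159 ell [ -84.2 -495.5] [30.2 45.4]
white [230. 320.] [217 308  28  23] 129 ell [-135.5 -502. ] [25.9 41.9]
```

View pics/w1.png

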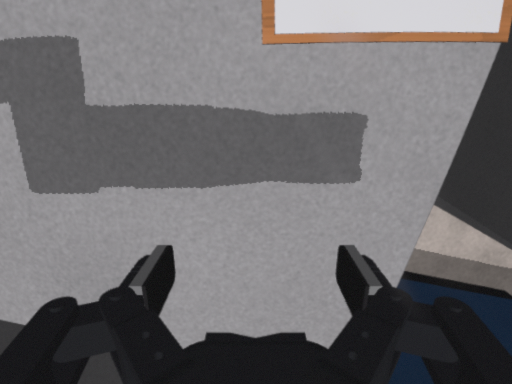

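The wrist picture shows the clipboard and the fingers at rows 250-380. The arm hasn't moved because the plan was refused, probably for the missing wx and wy keys.

Request:
move_arm(
  plan=[
    {"hand": 0.085,"dx": 0.484,"dy": -0.187,"dz": 0.07,"wx": 0,"wy": 0,"wz": -77.2},
    {"hand": 0.085,"dx": 0.484,"dy": -0.187,"dz": 0.07,"wx": 0,"wy": 0,"wz": -77.2},
    {"hand": 0.085,"dx": 0.484,"dy": -0.187,"dz": 0.07,"wx": 0,"wy": 0,"wz": -77.2},
    {"hand": 0.085,"dx": 0.484,"dy": -0.187,"dz": 0.07,"wx": 0,"wy": 0,"wz": -77.2},
    {"hand": 0.085,"dx": 0.484,"dy": -0.187,"dz": 0.07,"wx": 0,"wy": 0,"wz": -77.2},
    {"hand": 0.085,"dx": 0.484,"dy": -0.187,"dz": 0.07,"wx": 0,"wy": 0,"wz": -77.2},
    {"hand": 0.085,"dx": 0.484,"dy": -0.187,"dz": 0.07,"wx": 0,"wy": 0,"wz": -77.2},
    {"hand": 0.085,"dx": 0.484,"dy": -0.187,"dz": 0.07,"wx": 0,"wy": 0,"wz": -77.2},
    {"hand": 0.085,"dx": 0.484,"dy": -0.187,"dz": 0.07,"wx": 0,"wy": 0,"wz": -77.2},
    {"hand": 0.085,"dx": 0.484,"dy": -0.187,"dz": 0.07,"wx": 0,"wy": 0,"wz": -77.2},
    {"hand": 0.085,"dx": 0.484,"dy": -0.187,"dz": 0.07,"wx": 0,"wy": 0,"wz": -77.2},
    {"hand": 0.085,"dx": 0.484,"dy": -0.187,"dz": 0.07,"wx": 0,"wy": 0,"wz": -77.2},
  ],
)

```text
t: 1.7
eef_pos: [540.3, -199.0, 180.8]
orientation: [0.0, 0.708, 0.706, -0.0]
ft_force: [0.1, 0.3, 0.3]
grip_width: 84.7
finger_force: 0.0
```

```bash
sed -i 's/st\[i,4\]<150/st[i,4]<400/' wr.py
python3 - <<'E'
from wr import *
rings('w2.png')
E
```

```text
t 1.7 eef [ 540.3 -199.   180.8] R [[0.002, 1.0, 0.0], [1.0, -0.002, -0.0], [-0.0, 0.0, -1.0]] w 84.7 F [0.1 0.3 0.3] 0.0
blue [117.  59.] [77 17 83 85] 238 ell [409.8 -82.1] [72.3 78.7]
blue [117.  59.] [77 17 83 85] 79 ell [411.9 -83. ] [21.9 27.8]
blue [257. 180.] [231 154  53  53] 148 ell [ 540.2 -198.9] [54.4 56.2]
blue [257. 180.] [231 154  53  53] 53 ell [ 540.2 -197.9] [18.7 21.1]
blue [119. 235.] [ 85 204  70  64] 187 ell [ 385.2 -263. ] [71.7 84.6]
blue [119. 235.] [ 85 204  70  64] 53 ell [ 387.2 -261.6] [16.9 26.5]
white [325. 112.] [  0   0 512 356] 1752 ell [ 624.2 -171.7] [295.8 618. ]
white [325. 112.] [  0   0 512 356] 262 ell [410.  -83.1] [76.4 86. ]
white [352. 210.] [332 191  40  38] 108 ell [ 643.6 -232.5] [42.1 43.3]
white [352. 210.] [332 191  40  38] 54 ell [ 643.7 -232.3] [21.6 22.1]
white [ 45. 269.] [  0 210 132 145] 451 ell [ 280.5 -322.8] [140.2 232.2]
white [253. 300.] [160 251 191  97] 503 ell [ 534.4 -351.7] [120.4 270.2]
white [409. 362.] [394 352  32  19] 79 ell [ 747.6 -455.3] [29.4 50.3]
white [101. 372.] [ 79 356  45  28] 114 ell [ 324.6 -472.7] [50.6 68.3]
```

View pics/w2.png

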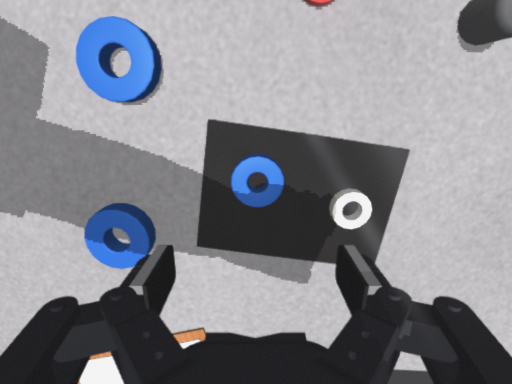

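The wrist view shows the collar at (257,180), right below the jaws, and the bushing at (352,210). Next I descend and close.

Request:
move_arm(
  plan=[
    {"hand": 0.085,"dx": 0,"dy": 0,"dz": 0.05,"wx": 0,"wy": 0,"wz": 0},
    {"hand": 0.085,"dx": 0,"dy": 0,"dz": 0.1,"wx": 0,"wy": 0,"wz": 0},
    {"hand": 0.085,"dx": 0,"dy": 0,"dz": 0.135,"wx": 0,"wy": 0,"wz": 0},
    {"hand": 0.085,"dx": 0,"dy": 0,"dz": 0.155,"wx": 0,"wy": 0,"wz": 0},
    {"hand": 0.085,"dx": 0,"dy": 0,"dz": 0.155,"wx": 0,"wy": 0,"wz": 0},
    {"hand": 0.04,"dx": 0,"dy": 0,"dz": 0.155,"wx": 0,"wy": 0,"wz": 0},
    {"hand": 0.04,"dx": 0,"dy": 0,"dz": 0.155,"wx": 0,"wy": 0,"wz": 0},
    {"hand": 0.04,"dx": 0,"dy": 0,"dz": 0.155,"wx": 0,"wy": 0,"wz": 0},
    {"hand": 0.04,"dx": 0,"dy": 0,"dz": 0.155,"wx": 0,"wy": 0,"wz": 0},
    {"hand": 0.04,"dx": 0,"dy": 0,"dz": 0.155,"wx": 0,"wy": 0,"wz": 0},
  ],
)

```text
t: 3.0
eef_pos: [542.5, -198.5, 27.9]
orientation: [0.002, 0.707, 0.707, 0.0]
ft_force: [-2.1, -0.6, 6.5]
grip_width: 53.2
finger_force: 61.5
```

Request:
move_arm(
  plan=[
    {"hand": 0.04,"dx": 0,"dy": 0,"dz": -0.03,"wx": 0,"wy": 0,"wz": 0},
    {"hand": 0.04,"dx": 0,"dy": 0,"dz": -0.09,"wx": 0,"wy": 0,"wz": 0},
    {"hand": 0.04,"dx": 0,"dy": 0,"dz": -0.15,"wx": 0,"wy": 0,"wz": 0},
    {"hand": 0.04,"dx": 0,"dy": 0,"dz": -0.2,"wx": 0,"wy": 0,"wz": 0},
    {"hand": 0.04,"dx": 0,"dy": 0,"dz": -0.225,"wx": 0,"wy": 0,"wz": 0},
    {"hand": 0.04,"dx": 0,"dy": 0,"dz": -0.225,"wx": 0,"wy": 0,"wz": 0},
  ],
)

```text
t: 3.75
eef_pos: [542.8, -198.3, 254.0]
orientation: [0.003, 0.707, 0.707, 0.002]
ft_force: [-0.0, -0.3, -0.8]
grip_width: 53.4
finger_force: 63.3
```

Run:
```python
from wr import *
c,T,s=rings('w3.png')
```

```text
t 3.75 eef [ 542.8 -198.3  254. ] R [[-0.0, 1.0, 0.007], [1.0, 0.0, -0.003], [-0.003, 0.007, -1.0]] w 53.4 F [-0.  -0.3 -0.8] 63.311386462301016
blue [142.  68.] [110  35  66  67] 184 ell [409.4 -82.1] [71.7 76.5]
blue [142.  68.] [110  35  66  67] 66 ell [411.  -82.8] [24.8 29.2]
blue [140. 212.] [112 186  57  53] 152 ell [ 384.8 -263.7] [71.6 80.8]
blue [140. 212.] [112 186  57  53] 49 ell [ 386.3 -262.6] [20.6 28.9]
blue [255. 252.] [204 201 103 101] 288 ell [ 542.6 -328.4] [145.9 161.4]
blue [255. 252.] [204 201 103 101] 88 ell [ 542.3 -322.9] [37.5 53.8]
white [339. 123.] [  0   0 512 377] 1818 ell [ 687.5 -197.4] [382.4 822. ]
white [339. 123.] [  0   0 512 377] 202 ell [409.7 -82.9] [76.5 84.8]
white [339. 123.] [  0   0 512 377] 185 ell [762.8 -41.4] [52.3 81.5]
white [331. 190.] [315 175  32  31] 89 ell [ 643.6 -232.4] [42.2 43.1]
white [331. 190.] [315 175  32  31] 45 ell [ 643.7 -232.5] [21.6 22.5]
white [ 65. 262.] [  0 180 209 197] 660 ell [ 258.4 -355.9] [229. 442.]
white [264. 312.] [202 274 113  66] 321 ell [ 553.9 -421. ] [126.6 175. ]
white [204. 321.] [195 303  21  38] 86 ell [ 462.2 -450.9] [24.5 72.1]
white [140. 361.] [117 334  41  50] 128 ell [ 346.4 -537.6] [ 53.6 125. ]
```

View pics/w3.png

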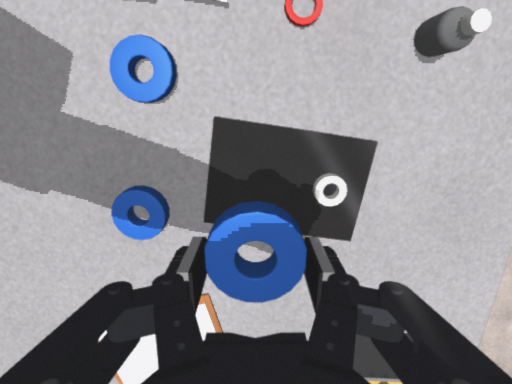

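Collar is held at (255,252). Next I measure its pose in the tool frame.

```bash
cat > held.py <<'E'
from h import *
def held(name,colour):
    s=state();c=read_camera('wrist');he=np.array(c['hand_eye'])
    if name: save(c,name)
    hsv=cv2.cvtColor(c['pixels'],cv2.COLOR_RGB2HSV);H,S,V=[hsv[...,i] for i in range(3)]
    m=((H>95)&(H<125)&(S>150)) if colour=='blue' else ((V>110)&(S<60))
    P=cloud(c,he); m&=(np.abs(P[...,0])<40)&(np.abs(P[...,1])<32)&(P[...,2]<45)&(P[...,2]>-25)
    n,l,st,ce=cv2.connectedComponentsWithStats(m.astype(np.uint8));i=1+np.argmax(st[1:,4]);m=l==i
    q=P[m];q=q[~np.isnan(q[:,0])]
    zt=np.percentile(q[:,2],10);top=q
    for _ in range(6):
        if _==0: top=q[q[:,2]<np.median(q[:,2])+1.5]
        A=np.c_[top[:,:2],np.ones(len(top))];co=np.linalg.lstsq(A,top[:,2],rcond=None)[0]
        r=q[:,2]-np.c_[q[:,:2],np.ones(len(q))]@co;top=q[abs(r)<1.5]
    print('eef',np.round(s['eef_pos'],1),'w',round(s['grip_width'],1),'n',len(q),len(top),'plane tool z=%.4f x+%.4f y+%.2f'%tuple(co),'top c',top.mean(0).round(2))
    # contours cast on the top plane in tool frame (plane at z=co[2])
    cs,_=cv2.findContours(m.astype(np.uint8),cv2.RETR_CCOMP,cv2.CHAIN_APPROX_NONE)
    for k in cs:
        if len(k)<30: continue
        p=plane(c,he,k.reshape(-1,2),co[2]);e=cv2.fitEllipse(p[:,:2].astype(np.float32));print('ell tool',np.round(e[0],2),np.round(e[1],1))
    T=toolT(s);nrm=T[:3,:3]@np.array([co[0],co[1],-1]);print('normal world',nrm.round(3))
E
python3 - <<'E'
from held import *
held(None,'blue')
E
```

```text
eef [ 541.8 -197.9  251.5] w 53.0 n 7417 6053 plane tool z=0.0014 x+0.0016 y+6.93 top c [ 0.82 -2.1   6.93]
ell tool [ 1.54 -2.15] [53.4 59. ]
ell tool [ 3.52 -2.21] [13.7 19.7]
normal world [-0.001  0.003  1.   ]
```

Request:
move_arm(
  plan=[
    {"hand": 0.04,"dx": 0.05,"dy": 0,"dz": 0,"wx": 0,"wy": 0,"wz": 0},
    {"hand": 0.04,"dx": 0.1,"dy": 0,"dz": 0,"wx": 0,"wy": 0,"wz": 0},
    {"hand": 0.04,"dx": 0.15,"dy": 0,"dz": 0,"wx": 0,"wy": 0,"wz": 0},
    {"hand": 0.04,"dx": 0.2,"dy": 0,"dz": 0,"wx": 0,"wy": 0,"wz": 0},
    {"hand": 0.04,"dx": 0.25,"dy": 0,"dz": 0,"wx": 0,"wy": 0,"wz": 0},
    {"hand": 0.04,"dx": 0.3,"dy": 0,"dz": 0,"wx": 0,"wy": 0,"wz": 0},
    {"hand": 0.04,"dx": 0.33,"dy": 0,"dz": 0,"wx": 0,"wy": 0,"wz": 0},
    {"hand": 0.04,"dx": 0.33,"dy": 0,"dz": 0,"wx": 0,"wy": 0,"wz": 0},
    {"hand": 0.04,"dx": 0.33,"dy": 0,"dz": 0,"wx": 0,"wy": 0,"wz": 0},
  ],
)

```text
t: 4.97
eef_pos: [540.5, 131.6, 248.7]
orientation: [-0.001, 0.707, 0.707, -0.001]
ft_force: [1.1, 0.0, -0.6]
grip_width: 53.5
finger_force: 63.3
```

```bash
cat > post.py <<'E'
from h import *
def post(name):
    s=state();c=read_camera('wrist');he=np.array(c['hand_eye']);T=toolT(s)@he
    if name: save(c,name)
    hsv=cv2.cvtColor(c['pixels'],cv2.COLOR_RGB2HSV);H,S,V=[hsv[...,i] for i in range(3)]
    P=cloud(c,T)
    m=((H>20)&(H<35)&(S>120)&(abs(P[...,0]-538)<60)&(abs(P[...,1]-228)<60))
    n,l,st,ce=cv2.connectedComponentsWithStats(m.astype(np.uint8));i=1+np.argmax(st[1:,4]);m=l==i
    q=P[m];z=np.nanpercentile(q[:,2],95)
    t=q[(q[:,2]>z-2)]
    print('eef',np.round(s['eef_pos'],1),s['orientation'].round(4),'t',s['t'],'F',s['ft_force'].round(1),'w',s['grip_width'])
    print('knob px',ce[i].round(1),st[i],'top z',z.round(1),'top mean',t.mean(0).round(1),'bbox mid',((t.max(0)+t.min(0))/2).round(1),np.ptp(t,axis=0).round(1))
    f=(abs(P[...,2]-90)<4)&(abs(P[...,0]-538)<50)&(abs(P[...,1]-228)<50)
    q=P[f];h=cv2.minEnclosingCircle(q[:,:2].astype(np.float32));print('flange',len(q),np.median(q,0).round(1),'circle',np.round(h[0],1),round(h[1],1))
    return c,T,s,P
E
python3 - <<'E'
from post import *
from held import held
post('w4.png'); held(None,'blue')
E
```

```text
eef [540.5 131.6 248.7] [-6.000e-04  7.070e-01  7.072e-01 -1.500e-03] t 4.975 F [ 1.1  0.  -0.6] w 53.50796728978902
knob px [249.9  75.8] [240  65  21  23 371] top z 157.2 top mean [534.5 228.6 156.3] bbox mid [534.4 228.9 156.6] [11.5 11.5  2.8]
flange 4242 [534.1 228.9  90.2] circle [534.1 228.8] 35.9
eef [540.7 131.2 249.1] w 53.3 n 7363 6049 plane tool z=0.0008 x+0.0009 y+6.92 top c [ 0.81 -2.17  6.92]
ell tool [ 1.3 -2.2] [53.5 58.5]
ell tool [ 3.6  -2.14] [13.5 19.4]
normal world [0.003 0.002 1.   ]
```

View pics/w4.png

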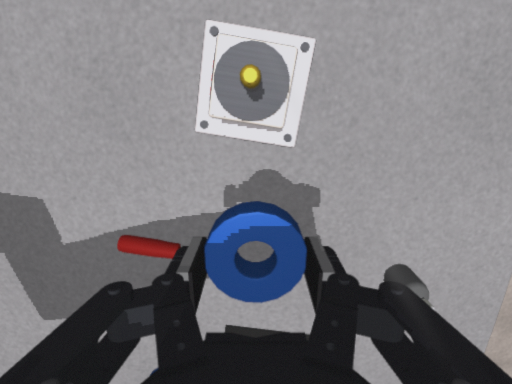

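The wrist view shows the knob at (250,76) on the flange and the ring held at (255,252). I'll refine the ring's centre in tool x.

Run:
```python
from h import *
for k in range(2):
    c=read_camera('wrist');he=np.array(c['hand_eye']);P=cloud(c,he)
    hsv=cv2.cvtColor(c['pixels'],cv2.COLOR_RGB2HSV);H,S,V=[hsv[...,i] for i in range(3)]
    b=(H>95)&(H<125)&(S>120)&(abs(P[...,2]-6.92)<0.6)&(abs(P[...,0])<40)&(abs(P[...,1])<35)
    q=P[b];o=cv2.minEnclosingCircle(q[:,:2].astype(np.float32));print('mean',q.mean(0).round(2),'circ',np.round(o[0],2),round(o[1],2),'min',q.min(0).round(1),'max',q.max(0).round(1))
    r=np.hypot(*(q[:,:2]-q[:,:2].mean(0)).T);
    # bore near edge along y~0 strip
    st=q[abs(q[:,1]+2.15)<3];xs=np.sort(st[:,0]);g=np.argmax(np.diff(xs));print('gap',xs[g],xs[g+1],xs[0],xs[-1])
    # post, same picture, tool frame
    f=(abs(P[...,2]-(249-90))<4)&(abs(P[...,0]-97)<50)&(abs(P[...,1]+6)<50)
    o=cv2.minEnclosingCircle(P[f][:,:2].astype(np.float32));print('flange tool',np.round(o[0],2),round(o[1],2),'med z',np.median(P[f][:,2]))
    y=(H>20)&(H<35)&(S>120)&(abs(P[...,0]-97)<30)&(abs(P[...,1]+6)<30)&(P[...,2]<97);q=P[y];print('knob tool',((q.max(0)+q.min(0))/2).round(2),q.mean(0).round(2),np.ptp(q,axis=0).round(1))
```

```text
mean [ 0.22 -2.17  6.91] circ [-0.96 -1.99] 27.54 min [-28.1 -28.9   6.3] max [26.6 24.5  7.5]
gap -11.992836069792602 9.704925215602287 -28.14741619610912 26.582487607214716
flange tool [97.81 -6.56] 35.88 med z 159.2820435646485
knob tool [97.36 -6.59 94.33] [97.27 -6.56 94.26] [15.  14.6  5.3]
mean [ 0.27 -2.24  6.91] circ [-0.81 -2.36] 27.71 min [-28.1 -28.8   6.3] max [26.1 24.5  7.5]
gap -12.165414763003099 9.534924092044946 -27.811998109996523 26.120718229770375
flange tool [98.08 -6.81] 35.9 med z 159.5817809002864
knob tool [97.71 -6.97 94.21] [97.49 -6.69 94.42] [14.4 13.9  5.5]
```

Request:
move_arm(
  plan=[
    {"hand": 0.04,"dx": 0.05,"dy": -0.0045,"dz": 0,"wx": 0,"wy": 0,"wz": 0},
    {"hand": 0.04,"dx": 0.0985,"dy": -0.0045,"dz": 0,"wx": 0,"wy": 0,"wz": 0},
    {"hand": 0.04,"dx": 0.0985,"dy": -0.0045,"dz": 0.03,"wx": 0,"wy": 0,"wz": 0},
    {"hand": 0.04,"dx": 0.0985,"dy": -0.0045,"dz": 0.055,"wx": 0,"wy": 0,"wz": 0},
    {"hand": 0.04,"dx": 0.0985,"dy": -0.0045,"dz": 0.06,"wx": 0,"wy": 0,"wz": 0},
    {"hand": 0.04,"dx": 0.0985,"dy": -0.0045,"dz": 0.06,"wx": 0,"wy": 0,"wz": 0},
    {"hand": 0.04,"dx": 0.0985,"dy": -0.0045,"dz": 0.066,"wx": 0,"wy": 0,"wz": 0},
    {"hand": 0.04,"dx": 0.0985,"dy": -0.0045,"dz": 0.072,"wx": 0,"wy": 0,"wz": 0},
    {"hand": 0.04,"dx": 0.0985,"dy": -0.0045,"dz": 0.078,"wx": 0,"wy": 0,"wz": 0},
    {"hand": 0.04,"dx": 0.0985,"dy": -0.0045,"dz": 0.084,"wx": 0,"wy": 0,"wz": 0},
    {"hand": 0.04,"dx": 0.0985,"dy": -0.0045,"dz": 0.084,"wx": 0,"wy": 0,"wz": 0},
  ],
)

```text
t: 6.55
eef_pos: [536.3, 230.6, 165.5]
orientation: [-0.0, 0.707, 0.707, -0.001]
ft_force: [0.2, -0.8, -0.4]
grip_width: 53.4
finger_force: 63.3
```

Run:
```python
from h import *
s=state();print(s['eef_pos'].round(1),s['ft_force'].round(1),s['torque'].round(2),s['orientation'].round(4))
from held import held
held('w5.png','blue')
```

```text
[536.3 230.6 165.5] [ 0.2 -0.8 -0.4] [ 0.04 -0.    0.01] [-3.000e-04  7.069e-01  7.073e-01 -7.000e-04]
eef [536.3 230.6 165.5] w 53.4 n 7268 6071 plane tool z=0.0020 x+0.0014 y+6.91 top c [ 0.81 -2.17  6.91]
ell tool [ 1.34 -2.22] [53.4 58.8]
ell tool [ 2.3  -2.13] [16.8 19. ]
normal world [0.003 0.003 1.   ]
```

View pics/w5.png

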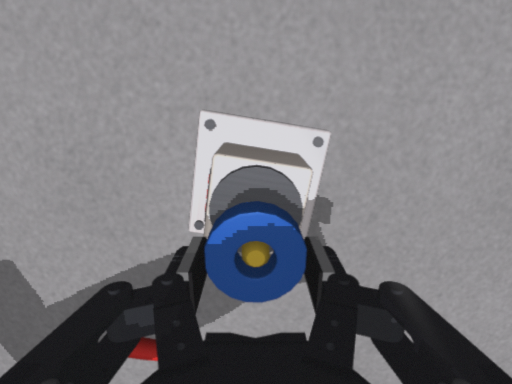

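The knob at (256,253) is visible inside the bore with no contact. I'll compare the knob and ring centres in the tool frame.

Run:
```python
from h import *
for k in range(2):
    c=read_camera('wrist');he=np.array(c['hand_eye']);P=cloud(c,he)
    hsv=cv2.cvtColor(c['pixels'],cv2.COLOR_RGB2HSV);H,S,V=[hsv[...,i] for i in range(3)]
    b=(H>95)&(H<125)&(S>120)&(abs(P[...,2]-6.92)<0.6)&(abs(P[...,0])<40)&(abs(P[...,1])<35)
    q=P[b];st=q[abs(q[:,1]+2.15)<3];xs=np.sort(st[:,0]);g=np.argmax(np.diff(xs))
    st=q[abs(q[:,0]+1)<3];ys=np.sort(st[:,1]);h=np.argmax(np.diff(ys))
    print('bore x',xs[g],xs[g+1],'y',ys[h],ys[h+1],'mid',(xs[g]+xs[g+1])/2,(ys[h]+ys[h+1])/2)
    y=(H>18)&(H<38)&(S>100)&(abs(P[...,0])<15)&(abs(P[...,1])<15)
    q=P[y];zt=np.percentile(q[:,2],5);t=q[q[:,2]<zt+1.5];print('knob n',len(q),'topz',zt.round(1),'mean',t.mean(0).round(2),'bbox',((t.max(0)+t.min(0))/2).round(2),np.ptp(t,axis=0).round(1),'all y',q[:,1].min().round(1),q[:,1].max().round(1),'x',q[:,0].min().round(1),q[:,0].max().round(1))
```

```text
bore x -12.371633822641797 10.071668278268277 y -12.721633116772484 8.844198612609008 mid -1.1499827721867604 -1.9387172520817382
knob n 579 topz 9.0 mean [-1.42 -2.01  9.7 ] bbox [-1.47 -2.45  9.29] [11.6 11.4  2.5] all y -10.0 5.0 x -8.6 6.3
bore x -11.759554530822939 10.088676506449161 y -12.715955306002218 8.830103558349517 mid -0.8354390121868889 -1.9429258738263506
knob n 566 topz 9.5 mean [-1.44 -2.35 10.18] bbox [-1.61 -2.2   9.5 ] [11.5 11.9  3. ] all y -10.1 5.0 x -8.7 6.0
```

Request:
move_arm(
  plan=[
    {"hand": 0.04,"dx": -0.0004,"dy": -0.0002,"dz": 0.006,"wx": 0,"wy": 0,"wz": 0},
    {"hand": 0.04,"dx": -0.0004,"dy": -0.0002,"dz": 0.012,"wx": 0,"wy": 0,"wz": 0},
    {"hand": 0.04,"dx": -0.0004,"dy": -0.0002,"dz": 0.018,"wx": 0,"wy": 0,"wz": 0},
    {"hand": 0.04,"dx": -0.0004,"dy": -0.0002,"dz": 0.024,"wx": 0,"wy": 0,"wz": 0},
    {"hand": 0.04,"dx": -0.0004,"dy": -0.0002,"dz": 0.03,"wx": 0,"wy": 0,"wz": 0},
    {"hand": 0.04,"dx": -0.0004,"dy": -0.0002,"dz": 0.036,"wx": 0,"wy": 0,"wz": 0},
    {"hand": 0.04,"dx": -0.0004,"dy": -0.0002,"dz": 0.042,"wx": 0,"wy": 0,"wz": 0},
    {"hand": 0.04,"dx": -0.0004,"dy": -0.0002,"dz": 0.046,"wx": 0,"wy": 0,"wz": 0},
    {"hand": 0.04,"dx": -0.0004,"dy": -0.0002,"dz": 0.048,"wx": 0,"wy": 0,"wz": 0},
    {"hand": 0.04,"dx": -0.0004,"dy": -0.0002,"dz": 0.048,"wx": 0,"wy": 0,"wz": 0},
  ],
)

```text
t: 7.95
eef_pos: [536.5, 230.3, 118.3]
orientation: [-0.0, 0.707, 0.707, -0.0]
ft_force: [-0.3, 0.3, -0.6]
grip_width: 53.5
finger_force: 63.3
```

Request:
move_arm(
  plan=[
    {"hand": 0.04,"dx": 0,"dy": 0,"dz": 0.001,"wx": 0,"wy": 0,"wz": 0},
    {"hand": 0.04,"dx": 0,"dy": 0,"dz": 0.002,"wx": 0,"wy": 0,"wz": 0},
    {"hand": 0.04,"dx": 0,"dy": 0,"dz": 0.003,"wx": 0,"wy": 0,"wz": 0},
    {"hand": 0.04,"dx": 0,"dy": 0,"dz": 0.003,"wx": 0,"wy": 0,"wz": 0},
  ],
)

```text
t: 8.45
eef_pos: [536.4, 230.3, 115.2]
orientation: [-0.0, 0.707, 0.707, -0.0]
ft_force: [0.4, 0.2, -1.8]
grip_width: 53.3
finger_force: 63.3
```

Request:
move_arm(
  plan=[
    {"hand": 0.085,"dx": 0,"dy": 0,"dz": 0,"wx": 0,"wy": 0,"wz": 0},
    {"hand": 0.085,"dx": 0,"dy": 0,"dz": 0,"wx": 0,"wy": 0,"wz": 0},
    {"hand": 0.085,"dx": 0,"dy": 0,"dz": 0,"wx": 0,"wy": 0,"wz": 0},
    {"hand": 0.085,"dx": 0,"dy": 0,"dz": 0,"wx": 0,"wy": 0,"wz": 0},
    {"hand": 0.085,"dx": 0,"dy": 0,"dz": -0.03,"wx": 0,"wy": 0,"wz": 0},
    {"hand": 0.085,"dx": 0,"dy": 0,"dz": -0.08,"wx": 0,"wy": 0,"wz": 0},
    {"hand": 0.085,"dx": 0,"dy": 0,"dz": -0.135,"wx": 0,"wy": 0,"wz": 0},
    {"hand": 0.085,"dx": -0.03,"dy": 0,"dz": -0.135,"wx": 0,"wy": 0,"wz": 0},
    {"hand": 0.085,"dx": -0.08,"dy": 0,"dz": -0.135,"wx": 0,"wy": 0,"wz": 0},
    {"hand": 0.085,"dx": -0.1,"dy": 0,"dz": -0.135,"wx": 0,"wy": 0,"wz": 0},
    {"hand": 0.085,"dx": -0.1,"dy": 0,"dz": -0.135,"wx": 0,"wy": 0,"wz": 0},
  ],
)

```text
t: 9.82
eef_pos: [536.6, 129.3, 250.4]
orientation: [-0.0, 0.708, 0.706, 0.0]
ft_force: [0.9, 0.3, -0.6]
grip_width: 84.8
finger_force: 0.0
```

Run:
```python
from post import *
c,T,s,P=post('w6.png')
hsv=cv2.cvtColor(c['pixels'],cv2.COLOR_RGB2HSV);H,S,V=[hsv[...,i] for i in range(3)]
b=(H>95)&(H<125)&(S>120)&(abs(P[...,0]-536)<50)&(abs(P[...,1]-228)<50)
q=P[b];print('blue n',len(q),'z',np.percentile(q[:,2],[5,50,90]).round(1));t=q[abs(q[:,2]-np.median(q[:,2]))<1.5]
o=cv2.minEnclosingCircle(t[:,:2].astype(np.float32));print(np.round(o[0],1),o[1],t.mean(0).round(1))
```

```text
eef [536.6 129.3 250.4] [-2.000e-04  7.078e-01  7.064e-01  2.000e-04] t 9.825 F [ 0.9  0.3 -0.6] w 84.8099490669277
knob px [254.4  73.4] [245  62  20  23 355] top z 157.0 top mean [534.5 228.5 156. ] bbox mid [534.3 228.4 156.6] [12.3 11.5  3.3]
flange 1560 [533.6 224.8  90.1] circle [534.1 228.5] 35.8
blue n 2631 z [106.6 108.1 109.1]
[534.2 228.4] 27.527700424194336 [534.1 228.8 108.1]
```

The collar is seated: top at z 108 and concentric with the flange. Now the bushing.

Request:
move_arm(
  plan=[
    {"hand": 0.085,"dx": -0.05,"dy": 0.015,"dz": 0,"wx": 0,"wy": 0,"wz": 0},
    {"hand": 0.085,"dx": -0.1,"dy": 0.03,"dz": 0,"wx": 0,"wy": 0,"wz": 0},
    {"hand": 0.085,"dx": -0.15,"dy": 0.045,"dz": 0,"wx": 0,"wy": 0,"wz": 0},
    {"hand": 0.085,"dx": -0.2,"dy": 0.06,"dz": 0,"wx": 0,"wy": 0,"wz": 0},
    {"hand": 0.085,"dx": -0.25,"dy": 0.075,"dz": 0,"wx": 0,"wy": 0,"wz": 0},
    {"hand": 0.085,"dx": -0.3,"dy": 0.09,"dz": 0.03,"wx": 0,"wy": 0,"wz": 0},
    {"hand": 0.085,"dx": -0.345,"dy": 0.105,"dz": 0.06,"wx": 0,"wy": 0,"wz": 0},
    {"hand": 0.085,"dx": -0.362,"dy": 0.109,"dz": 0.07,"wx": 0,"wy": 0,"wz": 0},
    {"hand": 0.085,"dx": -0.362,"dy": 0.109,"dz": 0.07,"wx": 0,"wy": 0,"wz": 0},
    {"hand": 0.085,"dx": -0.362,"dy": 0.109,"dz": 0.07,"wx": 0,"wy": 0,"wz": 0},
  ],
)

```text
t: 11.12
eef_pos: [646.5, -229.8, 181.7]
orientation: [0.001, 0.706, 0.708, 0.001]
ft_force: [-0.2, 0.6, 0.7]
grip_width: 84.9
finger_force: 0.0
```

Run:
```python
from h import *
s=state();c=read_camera('wrist');he=np.array(c['hand_eye']);P=cloud(c,he)
print(s['eef_pos'].round(1),s['orientation'].round(4))
hsv=cv2.cvtColor(c['pixels'],cv2.COLOR_RGB2HSV);H,S,V=[hsv[...,i] for i in range(3)]
zt=s['eef_pos'][2]-19
b=(V>130)&(S<60)&(abs(P[...,2]-zt)<5)&(abs(P[...,0])<50)&(abs(P[...,1])<50)
n,l,st,ce=cv2.connectedComponentsWithStats(b.astype(np.uint8));i=1+np.argmax(st[1:,4]);q=P[l==i]
o=cv2.minEnclosingCircle(q[:,:2].astype(np.float32));print(ce[i],st[i],np.round(o[0],1),o[1],q.mean(0).round(1),np.median(q[:,2]))
```

```text
[ 646.5 -229.8  181.7] [5.000e-04 7.062e-01 7.080e-01 7.000e-04]
[254.6322314  182.26549587] [235 163  41  40 968] [-2.8 -2.5] 21.76886558532715 [ -2.   -2.6 162.7] 162.649360572444
```

Request:
move_arm(
  plan=[
    {"hand": 0.085,"dx": -0.0015,"dy": 0,"dz": 0.05,"wx": 0,"wy": 0,"wz": 0},
    {"hand": 0.085,"dx": -0.0015,"dy": 0,"dz": 0.1,"wx": 0,"wy": 0,"wz": 0},
    {"hand": 0.085,"dx": -0.0015,"dy": 0,"dz": 0.135,"wx": 0,"wy": 0,"wz": 0},
    {"hand": 0.085,"dx": -0.0015,"dy": 0,"dz": 0.154,"wx": 0,"wy": 0,"wz": 0},
    {"hand": 0.085,"dx": -0.0015,"dy": 0,"dz": 0.154,"wx": 0,"wy": 0,"wz": 0},
    {"hand": 0.03,"dx": -0.0015,"dy": 0,"dz": 0.154,"wx": 0,"wy": 0,"wz": 0},
    {"hand": 0.03,"dx": -0.0015,"dy": 0,"dz": 0.154,"wx": 0,"wy": 0,"wz": 0},
    {"hand": 0.03,"dx": -0.0015,"dy": 0,"dz": 0.154,"wx": 0,"wy": 0,"wz": 0},
    {"hand": 0.03,"dx": -0.0015,"dy": 0,"dz": 0.154,"wx": 0,"wy": 0,"wz": 0},
    {"hand": 0.03,"dx": -0.0015,"dy": 0,"dz": 0.154,"wx": 0,"wy": 0,"wz": 0},
    {"hand": 0.03,"dx": -0.0015,"dy": 0,"dz": 0.154,"wx": 0,"wy": 0,"wz": 0},
  ],
)

```text
t: 12.55
eef_pos: [647.2, -233.7, 29.1]
orientation: [0.002, 0.707, 0.707, 0.001]
ft_force: [-1.1, 0.7, 6.0]
grip_width: 40.7
finger_force: 59.7
```

Request:
move_arm(
  plan=[
    {"hand": 0.03,"dx": 0,"dy": 0,"dz": -0.03,"wx": 0,"wy": 0,"wz": 0},
    {"hand": 0.03,"dx": 0,"dy": 0,"dz": -0.09,"wx": 0,"wy": 0,"wz": 0},
    {"hand": 0.03,"dx": 0,"dy": 0,"dz": -0.15,"wx": 0,"wy": 0,"wz": 0},
    {"hand": 0.03,"dx": 0,"dy": 0,"dz": -0.2,"wx": 0,"wy": 0,"wz": 0},
    {"hand": 0.03,"dx": 0,"dy": 0,"dz": -0.225,"wx": 0,"wy": 0,"wz": 0},
    {"hand": 0.03,"dx": 0,"dy": 0,"dz": -0.225,"wx": 0,"wy": 0,"wz": 0},
  ],
)

```text
t: 13.3
eef_pos: [647.0, -233.8, 255.2]
orientation: [0.003, 0.707, 0.707, 0.002]
ft_force: [-0.1, -0.5, -1.3]
grip_width: 40.5
finger_force: 60.7
```

Request:
move_arm(
  plan=[
    {"hand": 0.03,"dx": 0.05,"dy": -0.015,"dz": 0,"wx": 0,"wy": 0,"wz": 0},
    {"hand": 0.03,"dx": 0.1,"dy": -0.03,"dz": 0,"wx": 0,"wy": 0,"wz": 0},
    {"hand": 0.03,"dx": 0.15,"dy": -0.045,"dz": 0,"wx": 0,"wy": 0,"wz": 0},
    {"hand": 0.03,"dx": 0.2,"dy": -0.06,"dz": 0,"wx": 0,"wy": 0,"wz": 0},
    {"hand": 0.03,"dx": 0.25,"dy": -0.075,"dz": 0,"wx": 0,"wy": 0,"wz": 0},
    {"hand": 0.03,"dx": 0.3,"dy": -0.09,"dz": 0,"wx": 0,"wy": 0,"wz": 0},
    {"hand": 0.03,"dx": 0.35,"dy": -0.105,"dz": 0,"wx": 0,"wy": 0,"wz": 0},
    {"hand": 0.03,"dx": 0.3635,"dy": -0.109,"dz": 0,"wx": 0,"wy": 0,"wz": 0},
    {"hand": 0.03,"dx": 0.3635,"dy": -0.109,"dz": 0,"wx": 0,"wy": 0,"wz": 0},
    {"hand": 0.03,"dx": 0.3635,"dy": -0.109,"dz": 0,"wx": 0,"wy": 0,"wz": 0},
  ],
)

```text
t: 14.55
eef_pos: [536.7, 129.1, 250.6]
orientation: [-0.0, 0.707, 0.707, -0.001]
ft_force: [1.0, -0.1, 0.2]
grip_width: 40.9
finger_force: 60.7
```

```bash
cat > b.py <<'E'
from h import *
def meas(name,dz):
  for k in range(2):
    c=read_camera('wrist');he=np.array(c['hand_eye']);P=cloud(c,he)
    if k==0 and name: save(c,name)
    hsv=cv2.cvtColor(c['pixels'],cv2.COLOR_RGB2HSV);H,S,V=[hsv[...,i] for i in range(3)]
    w=(V>110)&(S<60)&(abs(P[...,0])<30)&(abs(P[...,1])<26)&(P[...,2]>-10)&(P[...,2]<30)
    q=P[w];zt=np.median(q[:,2]);
    A=q[abs(q[:,2]-zt)<2];co=np.linalg.lstsq(np.c_[A[:,:2],np.ones(len(A))],A[:,2],rcond=None)[0]
    q=q[abs(q[:,2]-np.c_[q[:,:2],np.ones(len(q))]@co)<0.8]
    o=cv2.minEnclosingCircle(q[:,:2].astype(np.float32));m=q.mean(0)
    st=q[abs(q[:,1]-o[0][1])<3];xs=np.sort(st[:,0]);g=np.argmax(np.diff(xs))
    st=q[abs(q[:,0]-o[0][0])<3];ys=np.sort(st[:,1]);h=np.argmax(np.diff(ys))
    print('bush n',len(q),'plane',co.round(4),'mean',m.round(2),'circ',np.round(o[0],2),round(o[1],1),'bore x',xs[g:g+2].round(1),'y',ys[h:h+2].round(1),'mid',(xs[g]+xs[g+1])/2,(ys[h]+ys[h+1])/2)
    y=(H>18)&(H<38)&(S>100)&(abs(P[...,1])<25)&(P[...,2]<150);q=P[y];n=len(q)
    if n>50:
        zt=np.percentile(q[:,2],5);t=q[q[:,2]<zt+2.];print('knob n',n,'topz',zt.round(1),'mean',t.mean(0).round(2),'bbox',((t.max(0)+t.min(0))/2).round(2),np.ptp(t,axis=0).round(1))
    b=(H>95)&(H<125)&(S>120)&(abs(P[...,1]+5)<40)&(P[...,2]<180);q=P[b]
    if len(q)>200:
        t=q[abs(q[:,2]-np.median(q[:,2]))<1.5];o=cv2.minEnclosingCircle(t[:,:2].astype(np.float32));print('collar tool',np.round(o[0],2),round(o[1],1),'z',np.median(q[:,2]).round(1))
  s=state();print(s['t'],s['eef_pos'].round(1),s['grip_width'],s['ft_force'].round(1))
E
python3 -c "
from b import *
meas('w7.png',0)"
```

```text
bush n 2660 plane [2.70000e-03 8.00000e-04 1.00863e+01] mean [ 1.77 -2.08 10.08] circ [ 0.86 -1.84] 21.9 bore x [-9.8 11.8] y [-12.9   9. ] mid 1.0029077744212813 -1.963591407984584
knob n 367 topz 93.5 mean [99.56 -2.25 94.4 ] bbox [99.03 -1.86 94.08] [12.9 12.3  2.9]
collar tool [99.64 -2.29] 27.6 z 142.4
bush n 2649 plane [2.60000e-03 1.30000e-03 1.00825e+01] mean [ 1.7  -2.13 10.06] circ [ 0.9  -1.85] 21.9 bore x [-10.4  11.8] y [-12.9   9. ] mid 0.6952687922565204 -1.9425171319495167
knob n 363 topz 93.7 mean [99.77 -2.53 94.62] bbox [99.66 -2.22 94.26] [12.8 11.6  2.8]
collar tool [99.86 -2.7 ] 27.5 z 142.6
14.65 [536.9 128.9 251. ] 40.62501699291289 [-0.5 -0.2 -0.3]
```

View pics/w7.png

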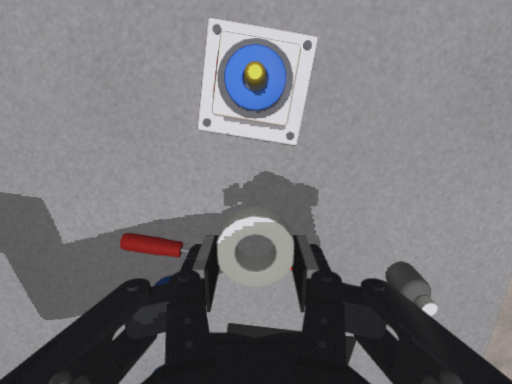

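The bushing is held level at (255,247), and the collar and knob are at (255,76). I repeat the same approach.

Request:
move_arm(
  plan=[
    {"hand": 0.03,"dx": 0.05,"dy": -0.0005,"dz": 0,"wx": 0,"wy": 0,"wz": 0},
    {"hand": 0.03,"dx": 0.098,"dy": -0.0005,"dz": 0,"wx": 0,"wy": 0,"wz": 0},
    {"hand": 0.03,"dx": 0.098,"dy": -0.0005,"dz": 0.03,"wx": 0,"wy": 0,"wz": 0},
    {"hand": 0.03,"dx": 0.098,"dy": -0.0005,"dz": 0.055,"wx": 0,"wy": 0,"wz": 0},
    {"hand": 0.03,"dx": 0.098,"dy": -0.0005,"dz": 0.06,"wx": 0,"wy": 0,"wz": 0},
    {"hand": 0.03,"dx": 0.098,"dy": -0.0005,"dz": 0.06,"wx": 0,"wy": 0,"wz": 0},
    {"hand": 0.03,"dx": 0.098,"dy": -0.0005,"dz": 0.066,"wx": 0,"wy": 0,"wz": 0},
    {"hand": 0.03,"dx": 0.098,"dy": -0.0005,"dz": 0.072,"wx": 0,"wy": 0,"wz": 0},
    {"hand": 0.03,"dx": 0.098,"dy": -0.0005,"dz": 0.078,"wx": 0,"wy": 0,"wz": 0},
    {"hand": 0.03,"dx": 0.098,"dy": -0.0005,"dz": 0.084,"wx": 0,"wy": 0,"wz": 0},
    {"hand": 0.03,"dx": 0.098,"dy": -0.0005,"dz": 0.084,"wx": 0,"wy": 0,"wz": 0},
  ],
)

```text
t: 16.02
eef_pos: [535.5, 228.2, 166.5]
orientation: [-0.0, 0.707, 0.707, -0.001]
ft_force: [-0.5, 0.1, 0.5]
grip_width: 40.6
finger_force: 60.7
```

```bash
python3 -c "
from b import *
meas(None,0)"
```

```text
bush n 2626 plane [2.80000e-03 1.50000e-03 1.01017e+01] mean [ 1.75 -2.12 10.09] circ [ 0.76 -1.82] 21.9 bore x [-9.9 11.8] y [-13.4   9.1] mid 0.915790516836573 -2.172579585101749
knob n 610 topz 9.7 mean [ 1.37 -1.06 10.5 ] bbox [ 1.11 -1.12 10.2 ] [11.9 11.9  2.9]
collar tool [ 1.14 -0.94] 27.6 z 58.5
bush n 2633 plane [3.9000e-03 3.0000e-03 1.0092e+01] mean [ 1.82 -2.18 10.07] circ [ 0.7  -2.61] 21.9 bore x [-10.3  11.2] y [-13.    9.1] mid 0.4305681861454289 -1.936453079082118
knob n 608 topz 10.1 mean [ 1.15 -1.39 10.99] bbox [ 1.1  -1.15 10.82] [12.2 11.9  2.6]
collar tool [ 1.05 -1.27] 27.6 z 59.0
16.125 [536.  228.4 167.3] 40.77044852643115 [ 0.1 -0.2 -0.5]
```

Request:
move_arm(
  plan=[
    {"hand": 0.03,"dx": 0.0004,"dy": 0.0009,"dz": 0.0,"wx": 0,"wy": 0,"wz": 0},
    {"hand": 0.03,"dx": 0.0004,"dy": 0.0009,"dz": 0.006,"wx": 0,"wy": 0,"wz": 0},
    {"hand": 0.03,"dx": 0.0004,"dy": 0.0009,"dz": 0.012,"wx": 0,"wy": 0,"wz": 0},
    {"hand": 0.03,"dx": 0.0004,"dy": 0.0009,"dz": 0.018,"wx": 0,"wy": 0,"wz": 0},
    {"hand": 0.03,"dx": 0.0004,"dy": 0.0009,"dz": 0.024,"wx": 0,"wy": 0,"wz": 0},
    {"hand": 0.03,"dx": 0.0004,"dy": 0.0009,"dz": 0.029,"wx": 0,"wy": 0,"wz": 0},
    {"hand": 0.03,"dx": 0.0004,"dy": 0.0009,"dz": 0.031,"wx": 0,"wy": 0,"wz": 0},
    {"hand": 0.03,"dx": 0.0004,"dy": 0.0009,"dz": 0.031,"wx": 0,"wy": 0,"wz": 0},
  ],
)

```text
t: 17.12
eef_pos: [536.9, 228.7, 136.2]
orientation: [-0.0, 0.707, 0.707, -0.0]
ft_force: [0.3, 0.0, -0.4]
grip_width: 40.5
finger_force: 60.7
```

Request:
move_arm(
  plan=[
    {"hand": 0.03,"dx": 0,"dy": 0,"dz": 0.001,"wx": 0,"wy": 0,"wz": 0},
    {"hand": 0.03,"dx": 0,"dy": 0,"dz": 0.0015,"wx": 0,"wy": 0,"wz": 0},
    {"hand": 0.03,"dx": 0,"dy": 0,"dz": 0.0015,"wx": 0,"wy": 0,"wz": 0},
    {"hand": 0.03,"dx": 0,"dy": 0,"dz": 0.0015,"wx": 0,"wy": 0,"wz": 0},
  ],
)

```text
t: 17.62
eef_pos: [537.0, 228.7, 134.9]
orientation: [0.0, 0.707, 0.707, 0.0]
ft_force: [-0.1, 0.6, 0.0]
grip_width: 40.7
finger_force: 60.7
```

Now I release and back off for a look.

Request:
move_arm(
  plan=[
    {"hand": 0.085,"dx": 0,"dy": 0,"dz": 0.0003,"wx": 0,"wy": 0,"wz": 0},
    {"hand": 0.085,"dx": 0,"dy": 0,"dz": 0.0003,"wx": 0,"wy": 0,"wz": 0},
    {"hand": 0.085,"dx": 0,"dy": 0,"dz": 0.0003,"wx": 0,"wy": 0,"wz": 0},
    {"hand": 0.085,"dx": 0,"dy": 0,"dz": 0.0003,"wx": 0,"wy": 0,"wz": 0},
    {"hand": 0.085,"dx": 0,"dy": 0,"dz": -0.02,"wx": 0,"wy": 0,"wz": 0},
    {"hand": 0.085,"dx": 0,"dy": 0,"dz": -0.06,"wx": 0,"wy": 0,"wz": 0},
    {"hand": 0.085,"dx": 0,"dy": 0,"dz": -0.06,"wx": 0,"wy": 0,"wz": 0},
    {"hand": 0.085,"dx": 0,"dy": 0,"dz": -0.06,"wx": 0,"wy": 0,"wz": 0},
  ],
)

```text
t: 18.62
eef_pos: [536.8, 228.7, 194.6]
orientation: [-0.0, 0.707, 0.707, -0.0]
ft_force: [-0.2, 0.4, -0.5]
grip_width: 84.7
finger_force: 0.0
```

Run:
```python
from h import *
for k in range(2):
    s=state();c=read_camera('wrist');he=np.array(c['hand_eye']);P=cloud(c,he)
    if k==0: save(c,'w8.png')
    hsv=cv2.cvtColor(c['pixels'],cv2.COLOR_RGB2HSV);H,S,V=[hsv[...,i] for i in range(3)]
    E=s['eef_pos'];print(E.round(1),s['orientation'].round(4))
    near=(abs(P[...,0])<45)&(abs(P[...,1])<45)
    for nm,m in(('knob',(H>18)&(H<38)&(S>100)),('bush',(V>110)&(S<60)&(P[...,2]<E[2]-113)),('blue',(H>95)&(H<125)&(S>120))):
        q=P[m&near];q=q[q[:,2]>0];zt=np.percentile(q[:,2],5) if nm=='knob' else np.median(q[:,2])
        t=q[abs(q[:,2]-zt)<1.5];o=cv2.minEnclosingCircle(t[:,:2].astype(np.float32));print(nm,len(q),'z',zt.round(1),'world z',(E[2]-zt).round(1),'circ',np.round(o[0],2),round(o[1],1))
```

```text
[536.8 228.7 194.6] [-0.000e+00  7.070e-01  7.073e-01 -1.000e-04]
knob 597 z 37.9 world z 156.7 circ [ 0.51 -2.21] 6.3
bush 1536 z 70.5 world z 124.0 circ [ 1.14 -1.62] 21.8
blue 1016 z 86.8 world z 107.8 circ [ 0.59 -2.28] 27.6
[536.3 228.5 193.9] [-3.000e-04  7.070e-01  7.072e-01 -8.000e-04]
knob 599 z 37.2 world z 156.7 circ [ 0.64 -1.86] 5.9
bush 1546 z 69.8 world z 124.1 circ [ 1.16 -1.18] 21.7
blue 1016 z 86.0 world z 107.8 circ [ 1.11 -1.81] 27.6
```

View pics/w8.png

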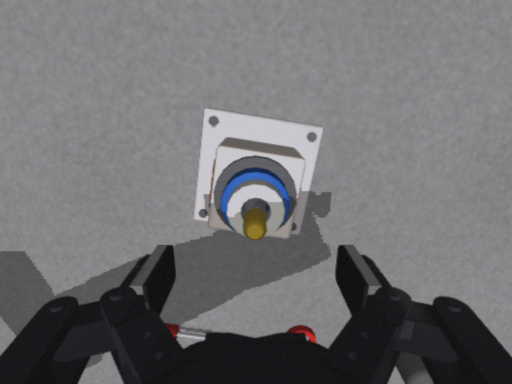

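The view shows the bushing seated flat on the collar (top at z 124) with the knob at (255,230), centred. Now I grasp the knob.

Request:
move_arm(
  plan=[
    {"hand": 0.085,"dx": 0,"dy": 0,"dz": 0.02,"wx": 0,"wy": 0,"wz": 0},
    {"hand": 0.085,"dx": 0,"dy": 0,"dz": 0.04,"wx": 0,"wy": 0,"wz": 0},
    {"hand": 0.06,"dx": 0,"dy": 0,"dz": 0.045,"wx": 0,"wy": 0,"wz": 0},
    {"hand": 0.03,"dx": 0,"dy": 0,"dz": 0.045,"wx": 0,"wy": 0,"wz": 0},
    {"hand": 0.0,"dx": 0,"dy": 0,"dz": 0.045,"wx": 0,"wy": 0,"wz": 0},
    {"hand": 0.0,"dx": 0,"dy": 0,"dz": 0.045,"wx": 0,"wy": 0,"wz": 0},
    {"hand": 0.0,"dx": 0,"dy": 0,"dz": 0.045,"wx": 0,"wy": 0,"wz": 0},
    {"hand": 0.0,"dx": 0,"dy": 0,"dz": 0.045,"wx": 0,"wy": 0,"wz": 0},
    {"hand": 0.0,"dx": 0,"dy": 0,"dz": 0.045,"wx": 0,"wy": 0,"wz": 0},
    {"hand": 0.0,"dx": 0,"dy": 0,"dz": 0.045,"wx": 0,"wy": 0,"wz": 0},
    {"hand": 0.0,"dx": 0,"dy": 0,"dz": 0.045,"wx": 0,"wy": 0,"wz": 0},
  ],
)

```text
t: 20.1
eef_pos: [536.4, 228.9, 150.8]
orientation: [-0.0, 0.707, 0.707, 0.0]
ft_force: [-4.2, -0.9, 5.5]
grip_width: 13.7
finger_force: 58.6
```

Request:
move_arm(
  plan=[
    {"hand": 0.0,"dx": 0,"dy": 0,"dz": -0.006,"wx": 0,"wy": 0,"wz": 0},
    {"hand": 0.0,"dx": 0,"dy": 0,"dz": -0.012,"wx": 0,"wy": 0,"wz": 0},
    {"hand": 0.0,"dx": 0,"dy": 0,"dz": -0.018,"wx": 0,"wy": 0,"wz": 0},
    {"hand": 0.0,"dx": 0,"dy": 0,"dz": -0.024,"wx": 0,"wy": 0,"wz": 0},
    {"hand": 0.0,"dx": 0,"dy": 0,"dz": -0.03,"wx": 0,"wy": 0,"wz": 0},
    {"hand": 0.0,"dx": 0,"dy": 0,"dz": -0.036,"wx": 0,"wy": 0,"wz": 0},
    {"hand": 0.0,"dx": 0,"dy": 0,"dz": -0.042,"wx": 0,"wy": 0,"wz": 0},
    {"hand": 0.0,"dx": 0,"dy": 0,"dz": -0.047,"wx": 0,"wy": 0,"wz": 0},
    {"hand": 0.0,"dx": 0,"dy": 0,"dz": -0.05,"wx": 0,"wy": 0,"wz": 0},
    {"hand": 0.0,"dx": 0,"dy": 0,"dz": -0.05,"wx": 0,"wy": 0,"wz": 0},
    {"hand": 0.0,"dx": 0,"dy": 0,"dz": -0.05,"wx": 0,"wy": 0,"wz": 0},
  ],
)

```text
t: 21.48
eef_pos: [536.4, 228.9, 199.5]
orientation: [-0.001, 0.707, 0.707, -0.0]
ft_force: [-2.4, 5.1, -13.0]
grip_width: 13.9
finger_force: 58.6
```

Run:
```python
from h import *
s=state();print(s['t'],s['eef_pos'].round(1),s['ft_force'].round(1),s['grip_width'],s['finger_force'])
c=read_camera('wrist');P=cloud(c,np.array(c['hand_eye']));pw=c['pixels']
hsv=cv2.cvtColor(pw,cv2.COLOR_RGB2HSV);H,S=hsv[...,0],hsv[...,1]
m=(H>18)&(H<38)&(S>100)&(abs(P[...,0])<20)&(abs(P[...,1])<20);q=P[m]
if len(q): print('knob top tool z',np.percentile(q[:,2],[3,10]).round(1),len(q))
g=(H>40)&(H<85)&(S>100);r=((H<8)|(H>172))&(S>120)
for nm,k in(('green',g),('red',r)):
    k=k&(abs(P[...,0])<30)&(abs(P[...,1])<15)
    if k.sum()>5: print(nm,k.sum(),(s['eef_pos'][2]-P[k][:,2].min()).round(1),(s['eef_pos'][2]-P[k][:,2].max()).round(1))
a=cv2.resize(pw[150:330,170:350],(400,400),interpolation=cv2.INTER_CUBIC)
d=read_camera('scene');b=cv2.resize(d['pixels'][120:220,315:415],(400,400),interpolation=cv2.INTER_CUBIC)
cv2.imwrite('pics/f.png',np.hstack([a,b])[:,:,::-1])
```

```text
21.475 [536.4 228.9 199.5] [ -2.4   5.1 -13. ] 13.903794453696845 58.615822673309594
knob top tool z [-6.1 -5.5] 1094
green 29 139.4 136.2
```

View pics/f.png

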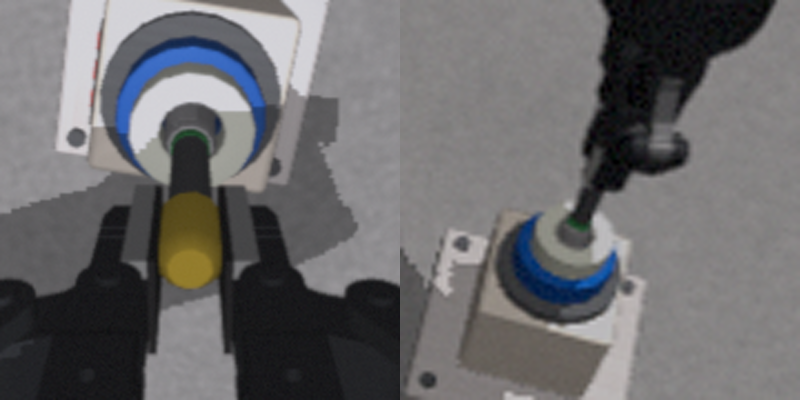

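The mouth shows green and no red. The knob top is at 205.5 (about 49 mm drawn) and the wrist reads 13 N. I'll hold briefly, then hand in.

Request:
move_arm(
  plan=[
    {"hand": 0.0,"dx": 0,"dy": 0,"dz": -0.0005,"wx": 0,"wy": 0,"wz": 0},
    {"hand": 0.0,"dx": 0,"dy": 0,"dz": -0.0005,"wx": 0,"wy": 0,"wz": 0},
    {"hand": 0.0,"dx": 0,"dy": 0,"dz": -0.0005,"wx": 0,"wy": 0,"wz": 0},
    {"hand": 0.0,"dx": 0,"dy": 0,"dz": -0.0005,"wx": 0,"wy": 0,"wz": 0},
  ],
)

```text
t: 22.08
eef_pos: [536.4, 228.9, 199.9]
orientation: [-0.001, 0.707, 0.707, -0.0]
ft_force: [-1.3, 6.4, -13.8]
grip_width: 13.9
finger_force: 58.6
```

```bash
python3 -c "
from plant import *
print(sign_off())"
```

```text
the job is handed in; nothing more can be done
None
```

Job handed in at about 22 s of the 72 s allowed: collar and bushing are seated on the post, and the rod is held about 49 mm out with green at the tube mouth; no verdict was returned.

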